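# Load the egg-decorating turner

### The job

Set up the turner for the next round of egg decorating: fit the carousel fully home on the turner's square drive, then stand every egg from the clear tray upright in a cup of its own - they are thin hollow porcelain, so hold them lightly and set them down without a knock - and once all are in, turn the loaded carousel clockwise by its handle to the stop. Also lay the wooden hand rest flush and centred against the yellow-striped far edge of the turner's base plate, and leave everything else on the bench as it is.

Things in the scene. Friction and masses are not known exactly. Their poses are not given: they have to be found in the camera images.
- turner: the turner, fixed to the bench: blue base plate 230 x 140 mm, 12 mm high, with a round bearing housing 90 mm across, 44 mm high. Origin: on the bench, below the drive's axis. x points to the plate's far edge, which is at x = 140 mm and carries a yellow stripe along its top; the near edge is at x = -90, the sides at y = +-70 mm
- drive (a joint): the turner's drive (a flat steel flange 60 mm across with the square stub in its middle), turning about the vertical; value in rad, grows clockwise seen from above, 0 to 1.4, where the stop is; light friction (0.08 N m), stays where it is left. At the stop the stub's faces lie parallel to the turner's axes
- drive_seat (a point): centre of the flange's upper face, 50 mm above the bench; its x and y axes turn with the drive and are square to the faces of the stub, z up. The square stub, 20 x 20 mm with slightly bevelled top edges, stands 22 mm up from here
- carousel: egg carousel, loose: aluminium hub 50 x 50 x 34 mm with a square blind bore in its underside (22 mm wide, 26 deep, 2 mm bevel, sides along x and y), four arms along +-x, +-y with white cups; on a thin column a square wooden handle 26 x 26 mm (faces square to x, y), 88 to 128 mm above the underside. Radius 100 mm, 0.45 kg. Origin: centre of the underside, which rests on the drive's flange when home
- cup0 (a point): centre of the inner floor of the carousel's cup 0, 72 mm from the carousel's axis along its +x, 6 mm above its underside; the cup is 47 mm wide inside, its rim 6 mm above this floor
- cup1 (a point): centre of the inner floor of the carousel's cup 1, 72 mm from the carousel's axis along its +y, 6 mm above its underside; the cup is 47 mm wide inside, its rim 6 mm above this floor
- cup2 (a point): centre of the inner floor of the carousel's cup 2, 72 mm from the carousel's axis along its -x, 6 mm above its underside; the cup is 47 mm wide inside, its rim 6 mm above this floor
- cup3 (a point): centre of the inner floor of the carousel's cup 3, 72 mm from the carousel's axis along its -y, 6 mm above its underside; the cup is 47 mm wide inside, its rim 6 mm above this floor
- rest: the hand rest, a loose pale wooden bridge, 160 mm long (its y), 40 mm deep (its x, flat upright faces), 40 mm high: a 14 mm rail (26 to 40 mm up) on two end feet. Origin: centre of the underside, z up
- tray: clear plastic tray fixed to the bench, 200 x 200 mm, floor 4 mm thick, wall 12 mm high overall, in which the eggs stand at the start. Origin: centre of the underside
- egg_green: thin hollow porcelain egg, green with gold bands, 70 mm tall, 54 mm at its widest (29 mm up), standing on a flat foot 30 mm across, about 110 g. Origin: centre of the foot, z up to the tip. It cracks if the finger forces on it add up to over 90 N (45 N a pad), if it is pressed on the carousel or another egg with over 30 N, or if let fall from more than about 10 mm. May be absent
- egg_red: thin hollow porcelain egg, red with gold bands, 70 mm tall, 54 mm at its widest (29 mm up), standing on a flat foot 30 mm across, about 110 g. Origin: centre of the foot, z up to the tip. It cracks if the finger forces on it add up to over 90 N (45 N a pad), if it is pressed on the carousel or another egg with over 30 N, or if let fall from more than about 10 mm. May be absent
- egg_blue: thin hollow porcelain egg, blue with gold bands, 70 mm tall, 54 mm at its widest (29 mm up), standing on a flat foot 30 mm across, about 110 g. Origin: centre of the foot, z up to the tip. It cracks if the finger forces on it add up to over 90 N (45 N a pad), if it is pressed on the carousel or another egg with over 30 N, or if let fall from more than about 10 mm. May be absent
- egg_ochre: thin hollow porcelain egg, ochre with gold bands, 70 mm tall, 54 mm at its widest (29 mm up), standing on a flat foot 30 mm across, about 110 g. Origin: centre of the foot, z up to the tip. It cracks if the finger forces on it add up to over 90 N (45 N a pad), if it is pressed on the carousel or another egg with over 30 N, or if let fall from more than about 10 mm. May be absent
- jar_brown: amber glass jar with a white lid, 60 mm across, 75 mm tall; loose, not part of the job. Origin: centre of the underside
- jar_green: green glass jar with a black lid, 56 mm across, 80 mm tall; loose, not part of the job. Origin: centre of the underside
- jar_red: clear glass jar with a red lid, 60 mm across, 70 mm tall; loose, not part of the job. Origin: centre of the underside
- wax: yellow wax block, 50 x 80 x 22 mm; loose, not part of the job. Origin: centre of the underside
- stylus: wax stylus, dark wood and brass, 105 mm long, 12 mm high; loose, not part of the job. Origin: centre of the underside
- brush: paint brush lying flat, 150 mm long; loose, not part of the job. Origin: centre of the underside
- swatches: red swatch book, 60 x 100 x 14 mm; loose, not part of the job. Origin: centre of the underside
Things that resemble listed ones, but are neither listed nor needed, are in the scene too. Leave any grey or purple look-alike of the rest alone.

How it is judged:
On the way, in this order (a step that is already met when the one before it is completed fails the run):
1. the carousel sits fully home on the square drive (distance between carousel and drive_seat below 0.004 m and (angle between the x axis of carousel and the x axis of drive_seat, either way round below 0.15 rad or angle between the y axis of carousel and the x axis of drive_seat, either way round below 0.15 rad) and angle between carousel's own z axis and vertical below 0.05 rad), for 0.2 s.
2. every egg stands upright in a cup, released, the carousel home (all of step 1 and (distance between egg_green and cup0 below 0.009 m or distance between egg_green and cup1 below 0.009 m or distance between egg_green and cup2 below 0.009 m or distance between egg_green and cup3 below 0.009 m) and angle between each of egg_green, egg_red, egg_blue, egg_ochre's own z axis and vertical below 0.12 rad and contact force between the fingers and egg_green below 0.1 N and (distance between egg_red and cup0 below 0.009 m or distance between egg_red and cup1 below 0.009 m or distance between egg_red and cup2 below 0.009 m or distance between egg_red and cup3 below 0.009 m) and contact force between the fingers and egg_red below 0.1 N and (distance between egg_blue and cup0 below 0.009 m or distance between egg_blue and cup1 below 0.009 m or distance between egg_blue and cup2 below 0.009 m or distance between egg_blue and cup3 below 0.009 m) and contact force between the fingers and egg_blue below 0.1 N and (distance between egg_ochre and cup0 below 0.009 m or distance between egg_ochre and cup1 below 0.009 m or distance between egg_ochre and cup2 below 0.009 m or distance between egg_ochre and cup3 below 0.009 m) and contact force between the fingers and egg_ochre below 0.1 N), for 0.2 s.
3. the loaded carousel is turned to the stop (value of joint drive above 1.3 rad and (distance between egg_green and cup0 below 0.009 m or distance between egg_green and cup1 below 0.009 m or distance between egg_green and cup2 below 0.009 m or distance between egg_green and cup3 below 0.009 m) and angle between each of egg_green, egg_red, egg_blue, egg_ochre's own z axis and vertical below 0.12 rad and contact force between the fingers and egg_green below 0.1 N and (distance between egg_red and cup0 below 0.009 m or distance between egg_red and cup1 below 0.009 m or distance between egg_red and cup2 below 0.009 m or distance between egg_red and cup3 below 0.009 m) and contact force between the fingers and egg_red below 0.1 N and (distance between egg_blue and cup0 below 0.009 m or distance between egg_blue and cup1 below 0.009 m or distance between egg_blue and cup2 below 0.009 m or distance between egg_blue and cup3 below 0.009 m) and contact force between the fingers and egg_blue below 0.1 N and (distance between egg_ochre and cup0 below 0.009 m or distance between egg_ochre and cup1 below 0.009 m or distance between egg_ochre and cup2 below 0.009 m or distance between egg_ochre and cup3 below 0.009 m) and contact force between the fingers and egg_ochre below 0.1 N), for 0.2 s.
At the end, for the whole second after the job is handed in: Carousel home (origin within 4 mm of the seat, level); each egg within 9 mm of a cup's floor centre, upright within 7 degrees, released; drive at 1.3 rad or more; hand rest within 3 mm of the striped edge, parallel within 2 degrees, centred within 20 mm; all at rest (all of step 1 and all of step 3 and x of rest in the frame of turner between 0.156 and 0.163 m and angle between the y axis of rest and the y axis of turner, either way round below 0.035 rad and y of rest in the frame of turner between -0.02 and 0.02 m and angle between rest's own z axis and vertical below 0.05 rad and linear speed of each of egg_green, egg_red, egg_blue, egg_ochre, carousel, rest below 0.02 m/s); the robot touches nothing.
It fails at once if an egg squeezed: finger forces on it above 90 N in all (contact force between the fingers and egg_green above 90 N or contact force between the fingers and egg_red above 90 N or contact force between the fingers and egg_blue above 90 N or contact force between the fingers and egg_ochre above 90 N).
It fails at once if an egg pressed or knocked against the carousel or another egg with over 30 N (contact force between any of egg_green, egg_red, egg_blue, egg_ochre and carousel above 30 N or contact force between any of egg_green, egg_blue, egg_ochre and egg_red above 30 N or contact force between any of egg_green, egg_blue and egg_ochre above 30 N or contact force between egg_blue and egg_green above 30 N).
It fails at once if an egg dropped: moving freely, out of the fingers, faster than 0.5 m/s ((contact force between the fingers and egg_green below 0.1 N and linear speed of egg_green above 0.5 m/s) or (contact force between the fingers and egg_red below 0.1 N and linear speed of egg_red above 0.5 m/s) or (contact force between the fingers and egg_blue below 0.1 N and linear speed of egg_blue above 0.5 m/s) or (contact force between the fingers and egg_ochre below 0.1 N and linear speed of egg_ochre above 0.5 m/s)).
It fails at once if an egg tipped more than 35 degrees (angle between any of egg_green, egg_red, egg_blue, egg_ochre's own z axis and vertical above 0.61 rad).
It fails at once if a bystander moved more than 30 mm (distance of any of jar_brown, jar_green, jar_red, wax, stylus, brush, swatches from where it was at the start of the episode above 0.03 m).
Of egg_green, egg_red, egg_blue, egg_ochre only 3 to 4 are there at a start; the rules pass over those that are not, and their reading is None.
At some moment in a run one of rest may be knocked a few centimetres aside while the robot is not near it.
It also fails if it takes over 210 s, if anything falls off the work surface, if the arm or the gripper's body presses on something with over 40 N, if the wrist force passes 120 N, or if a joint passes its speed limit or range.

### The arm

A 6-joint arm with a two-finger parallel gripper is mounted at the origin on the work surface. World frame = base frame: x ahead of the robot, y to its left, z up, the work surface at z = 0. Lengths are in m, angles in rad, forces in N, time in s.
With the tool pointing down it reaches from about 0.35 to 0.875 m from the base axis. Payload 15.5 kg.
Tool frame: the origin (TCP) lies midway between the tips of the shut fingers; the grasp point (between the pads) lies 19 mm behind it (pinch_z is the distance from the TCP to the grasp point, in m); x points along the fingers, y is the direction in which the jaws open and shut, and the axes are right-handed (so a half turn about x gives the same grasp; the last joint's range is limited). The gripper opens to 85 mm and grips with 20 to 120 N. Pads are 22 mm wide; open, the fingers measure 114 mm over their backs; the gripper's body (76 mm by 85 mm) begins 54 mm behind the grasp point. The pads swing forward as they close: fully open they stand 13 mm farther back than shut.
Start: joints at [1.149, 0.494, 1.345, -0, 1.302, -0.096], TCP at [0.2, 0.592, 0.231] pointing down, gripper open.
Joint ranges: [-2.91, 2.91], [-0.82, 2.16], [0.22, 2.67], [-1.22, 4.37], [0.12, 2.79], [-3.08, 3.08]. Speed limits (rad/s): [1.89, 1.89, 2.57, 3.01, 3.01, 3.01].

### API

Orientations are given as a 3x3 rotation matrix whose columns are the frame's x, y, z axes.
In Python, from station import move_ptp, line_to, set_joints, ungrasp, grasp, sleep, ik, observe, camera, MotionError, finish_job, pinch_z gives the robot as it stands. Calls block until the motion is done:
- move_ptp(position, orientation): joint-space move of the TCP to a pose.
- line_to(position, attitude=None, velocity=0.15, max_force=None): straight line of the TCP; attitude=None keeps the orientation; velocity is the mean speed in m/s. With max_force (N) it stops when the force on the tool has changed by that much, and returns True; else False.
- set_joints(angles): joint-space move.
- ungrasp() and grasp(squeeze=None): open the fingers fully, or close them until they stop; squeeze is the grip in N (None keeps the last).
- sleep(seconds).
- ik(position, orientation): joint angles nearest the present ones, or None.
- observe(): the state.
- camera(name): name is "scene" or "top"; returns a dict with "pixels" (480x640x3 uint8, blue, green, red), "intrinsics" (3x3 intrinsics, pixels), "xyz" and "orientation" of the camera in the world. Camera axes: x right, y up, looking along -z (the intrinsics and any distortion apply to the point x, -y, -z); pixel columns grow to the right and rows downward; lengths in m; the calibration is good to about 2 mm. A picture is of the moment at which its call begins. There is no depth.
A pose or a line that the arm cannot do raises MotionError and nothing moves.
- finish_job(): hands the job in, once; it reports no verdict.
The state is a dict: "time": time; "joints": joint angles; "qvel": joint speeds; "joint_efforts": joint torques, N m; "position": TCP position; "tcp_rot": TCP orientation; "force": force on the tool from outside, world axes, zero at the start; "ft_torque": the same for the moment, N m; "opening": opening from 0.0 (shut) to 1.0 (fully open).
Only numpy, scipy, OpenCV 4.12 (cv2) and the standard library are available. Lean on these libraries where they do the work, as an engineer would, in place of code of your own. Each camera call takes 0.05 s, during which the arm holds its last target.

## Working session

There is one attempt and no reset: what is moved stays moved. The work goes in short steps, each a Python script; the robot and the scene stay as the last script left them, time stands still between calls to the robot, and variables do not carry over. Pictures are saved under pics/ and viewed, and the job is handed in when it is done.

```bash
ls; mkdir -p pics
python3 - <<'E'
from station import *
import cv2
for n in("scene","top"):
    c=camera(n); cv2.imwrite(f"pics/{n}0.png",c["pixels"]); print(n,c["intrinsics"],c["xyz"],c["orientation"],[k for k in c])
o=observe();print(o["time"],o["position"],o["tcp_rot"],o["opening"],pinch_z)
E
```

```text
pics
scene [[440.45363129   0.         320.94651739]
 [  0.         440.45363129 246.14073419]
 [  0.           0.           1.        ]] [ 1.04694028 -0.42145545  0.91730811] [[ 0.6525413  -0.60330018  0.45849617]
 [ 0.75772546  0.51434132 -0.4016281 ]
 [ 0.00647878  0.60949315  0.79276486]] ['pixels', 'intrinsics', 'xyz', 'orientation']
top [[586.76895942   0.         315.86589999]
 [  0.         586.76895942 244.99341754]
 [  0.           0.           1.        ]] [0.36354098 0.01691791 1.41038118] [[ 0.01610997  0.99083109 -0.13414252]
 [-0.9998613   0.01653118  0.00202675]
 [ 0.0042257   0.13409127  0.99095998]] ['pixels', 'intrinsics', 'xyz', 'orientation']
0.1 [0.19991605 0.59182615 0.23074333] [[-4.73716422e-04  3.20127096e-01  9.47374487e-01]
 [-1.02634130e-03  9.47373938e-01 -3.20127424e-01]
 [-9.99999361e-01 -1.12397918e-03 -1.20226933e-04]] 0.9982942855521935 0.0187
```

View pics/scene0.png

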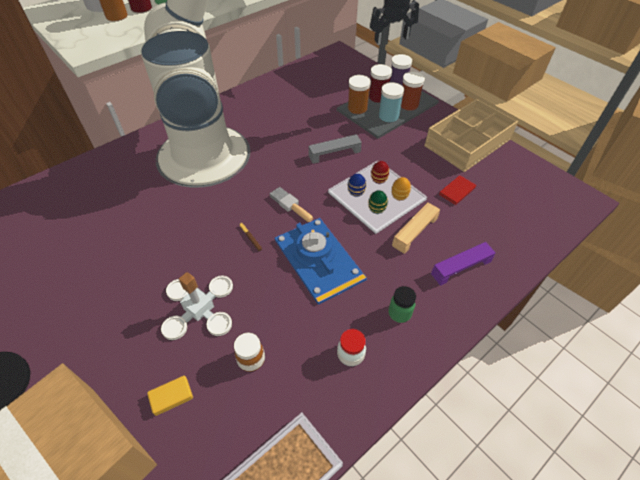

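View pics/top0.png

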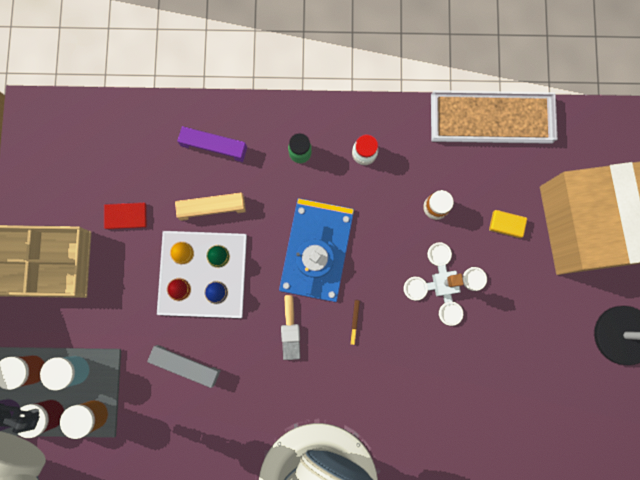

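Both views show four eggs in the tray, with the turner at top (315,255). The carousel stands at top (447,283). The pale rest is at top (210,206), and its purple and grey look-alikes are at (212,143) and (183,366). I'll enlarge these.

```bash
cat > h.py <<'E'
import numpy as np, cv2
from station import *
def snap(n,f=None):
    c=camera(n)
    if f: cv2.imwrite(f"pics/{f}.png",c["pixels"])
    return c
def crop(c,x0,y0,x1,y1,s,f):
    cv2.imwrite(f"pics/{f}.png",cv2.resize(c["pixels"][y0:y1,x0:x1],None,fx=s,fy=s,interpolation=cv2.INTER_CUBIC))
def ray(c,u,v):
    K=c["intrinsics"];d=np.array([(u-K[0,2])/K[0,0],-(v-K[1,2])/K[1,1],-1.])
    return np.array(c["xyz"]),np.array(c["orientation"])@d
def onz(c,u,v,z):
    p,d=ray(c,u,v);return p+d*(z-p[2])/d[2]
def proj(c,P):
    q=np.array(c["orientation"]).T@(np.asarray(P,float)-c["xyz"]);K=c["intrinsics"]
    return np.array([K[0,2]+K[0,0]*q[0]/-q[2],K[1,2]+K[1,1]*q[1]/q[2]])
def tri(cs,uvs):
    A=np.zeros((3,3));b=np.zeros(3)
    for c,(u,v) in zip(cs,uvs):
        p,d=ray(c,u,v);d=d/np.linalg.norm(d);M=np.eye(3)-np.outer(d,d);A+=M;b+=M@p
    return np.linalg.solve(A,b)
def comps(mask,amin=20):
    n,l,s,ce=cv2.connectedComponentsWithStats(mask.astype(np.uint8))
    return [(i,s[i],ce[i],l==i) for i in range(1,n) if s[i,4]>=amin]
def R(yaw): # tool x down, tool y (jaw dir) at yaw
    y=np.array([np.cos(yaw),np.sin(yaw),0]);x=np.array([0,0,-1.]);return np.column_stack([x,y,np.cross(x,y)])
E
python3 - <<'E'
from h import *
c=snap("top");s=snap("scene")
crop(c,265,190,375,310,6.6,"t_turner") if 0 else crop(c,265,190,375,310,5,"t_turner")
crop(c,395,235,495,335,6,"t_car")
crop(s,265,210,375,310,6,"s_turner")
crop(s,150,260,250,350,6,"s_car")
crop(c,150,180,260,325,4,"t_tray")
E
```

```text
(no output)
```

View pics/t_turner.png

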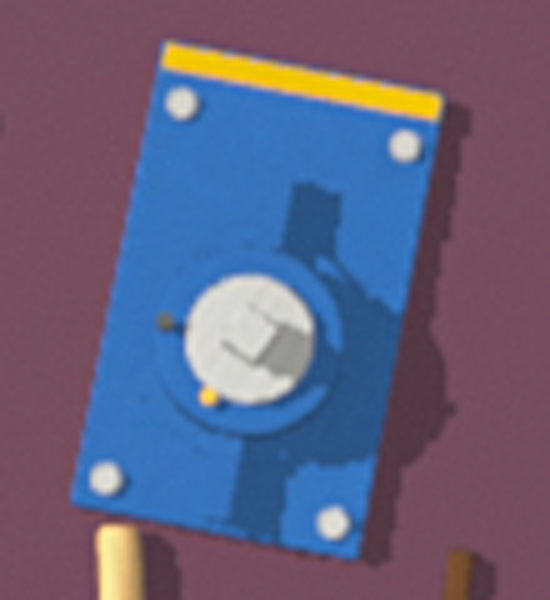

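View pics/t_car.png

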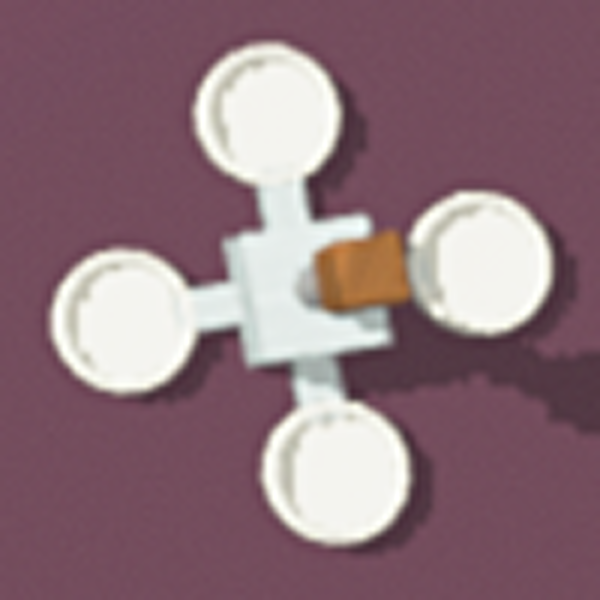

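View pics/s_turner.png

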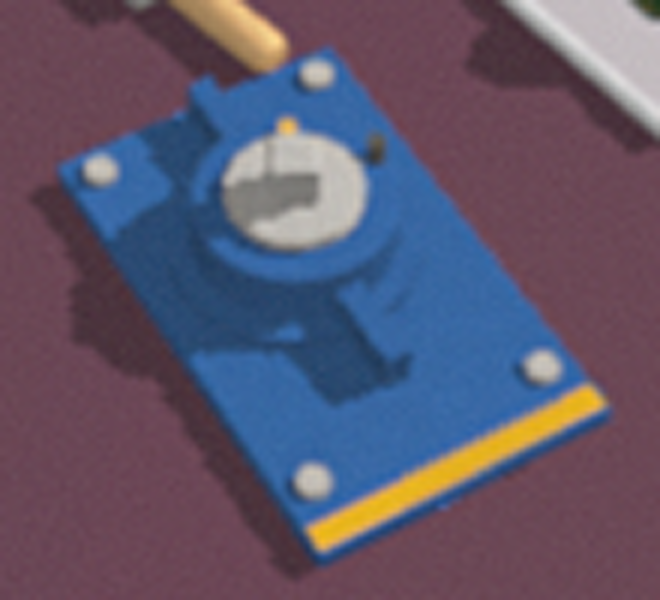

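View pics/s_car.png

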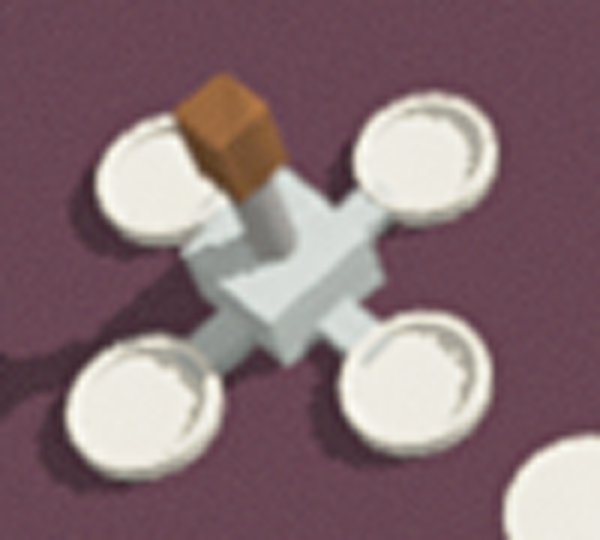

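View pics/t_tray.png

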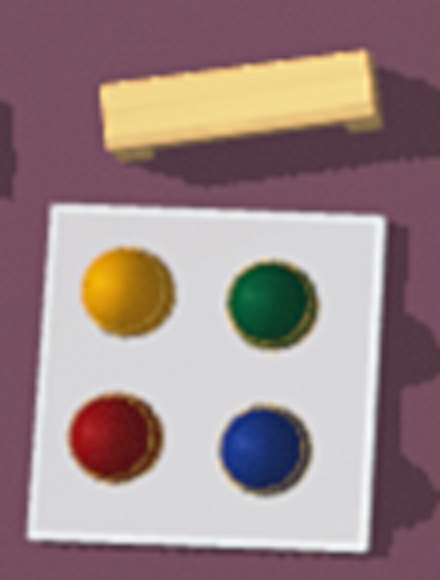

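```bash
cat > m0.py <<'E'
from h import *
c=snap("top");s=snap("scene")
for cc,n,(x0,y0,x1,y1) in ((c,"top",(395,235,495,335)),(s,"scene",(150,260,250,342))):
    im=cc["pixels"].astype(int);hsv=cv2.cvtColor(cc["pixels"],cv2.COLOR_BGR2HSV)
    m=np.zeros(im.shape[:2],bool)
    m[y0:y1,x0:x1]=(im.min(2)>165)[y0:y1,x0:x1]&((im[...,0]-im[...,2])[y0:y1,x0:x1]<4)
    m=cv2.morphologyEx(m.astype(np.uint8),cv2.MORPH_OPEN,np.ones((5,5)))
    for i,st,ce,l in comps(m,100):
        cn=max(cv2.findContours(l.astype(np.uint8),0,1)[0],key=len)
        e=cv2.fitEllipse(cv2.convexHull(cn)); p=onz(cc,*e[0],0.011); print(n,st,np.round(e[0],1),np.round(e[1],1),np.round(p,4))
# plate
for cc,n,(x0,y0,x1,y1) in ((c,"top",(265,190,375,310)),(s,"scene",(265,210,375,310))):
    hsv=cv2.cvtColor(cc["pixels"],cv2.COLOR_BGR2HSV)
    m=np.zeros(hsv.shape[:2],bool);sub=hsv[y0:y1,x0:x1]
    m[y0:y1,x0:x1]=(sub[...,1]>130)&(sub[...,0]>15)&(sub[...,0]<35)
    i,st,ce,l=max(comps(m),key=lambda q:q[1][4])
    r=cv2.minAreaRect(max(cv2.findContours(l.astype(np.uint8),0,1)[0],key=len));b=cv2.boxPoints(r)
    print(n,"stripe",r,[np.round(onz(cc,*q,.012)[:2],4) for q in b])
    m[y0:y1,x0:x1]|=(sub[...,1]>130)&(sub[...,0]>100)&(sub[...,0]<125)
    i,st,ce,l=max(comps(m),key=lambda q:q[1][4])
    h=cv2.convexHull(max(cv2.findContours(l.astype(np.uint8),0,1)[0],key=len))
    a=cv2.approxPolyDP(h,5,True)[:,0]
    print(n,"plate",[(tuple(q),np.round(onz(cc,*q,.012)[:2],4)) for q in a])
cr=c["pixels"][238:276,295:335];cr=cv2.resize(cv2.convertScaleAbs(cr,alpha=1.5,beta=-110),None,fx=14,fy=14,interpolation=cv2.INTER_CUBIC);cv2.imwrite("pics/stub.png",cr)
cr=s["pixels"][225:260,295:335];cr=cv2.resize(cv2.convertScaleAbs(cr,alpha=1.5,beta=-110),None,fx=14,fy=14,interpolation=cv2.INTER_CUBIC);cv2.imwrite("pics/stubs.png",cr)
E
python3 m0.py
```

```text
top [428 243  23  23 434] [439.2 254. ] [22.9 23.7] [ 0.5361 -0.2827  0.011 ]
top [464 267  23  23 432] [474.5 278.1] [22.7 24. ] [ 0.4794 -0.3665  0.011 ]
top [404 277  24  23 450] [415.3 288. ] [23.4 24.1] [ 0.4534 -0.2247  0.011 ]
top [439 302  24  23 455] [450.5 313.1] [23.5 24.3] [ 0.3954 -0.3079  0.011 ]
scene [209 279  20  16 283] [218.6 287.1] [19.7 20.5] [ 0.4569 -0.2323  0.011 ]
scene [167 281  22  19 292] [176.9 291.1] [17.5 24.7] [ 0.4016 -0.3143  0.011 ]
scene [189 294  23  23 322] [200.2 304.9] [20.4 25. ] [ 0.4707 -0.2918  0.011 ]
scene [207 314  22  20 358] [217.2 323.8] [20.  23.7] [ 0.5385 -0.2883  0.011 ]
scene [162 318  21  20 342] [171.7 328.3] [20.  22.5] [ 0.4812 -0.3726  0.011 ]
top stripe ((325.0427551269531, 205.77745056152344), (55.294517517089844, 4.532337188720703), 10.885526657104492) [array([0.6555, 0.0604]), array([0.6666, 0.0585]), array([ 0.643 , -0.0737]), array([ 0.632 , -0.0717])]
top plate [((np.int32(299), np.int32(199)), array([0.6649, 0.0569])), ((np.int32(352), np.int32(209)), array([ 0.6424, -0.0722])), ((np.int32(335), np.int32(301)), array([ 0.4194, -0.0335])), ((np.int32(279), np.int32(289)), array([0.4457, 0.1001]))]
scene stripe ((340.4444274902344, 287.3922119140625), (3.959977149963379, 52.31480407714844), 62.74467086791992) [array([ 0.6332, -0.072 ]), array([0.6557, 0.06  ]), array([0.6661, 0.0561]), array([ 0.6433, -0.075 ])]
scene plate [((np.int32(361), np.int32(273)), array([0.6514, 0.0579])), ((np.int32(315), np.int32(299)), array([ 0.6341, -0.0768])), ((np.int32(275), np.int32(238)), array([ 0.4246, -0.0371])), ((np.int32(319), np.int32(218)), array([0.4466, 0.0963]))]
```

View pics/stub.png

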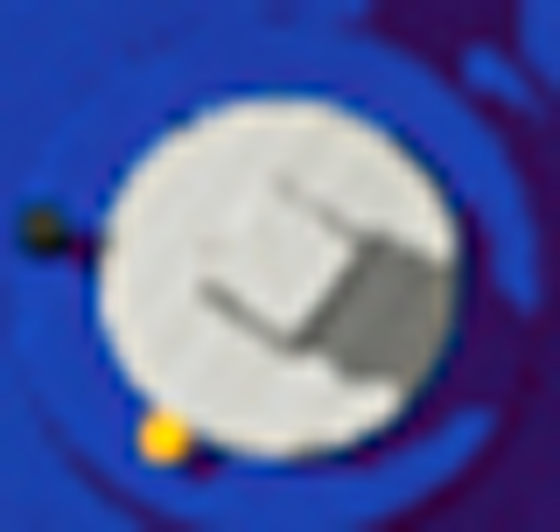

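View pics/stubs.png

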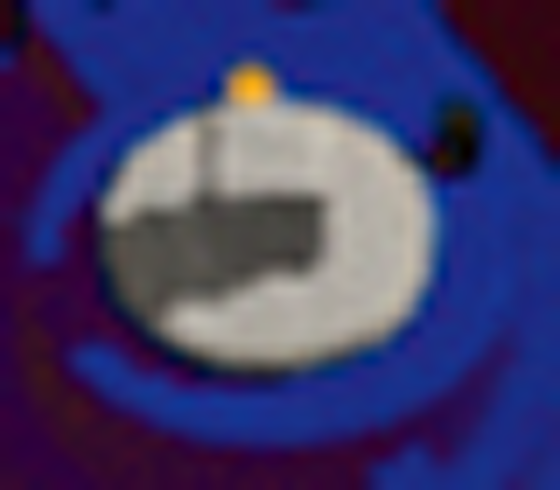

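```bash
cat > m1.py <<'E'
from h import *
c=snap("top");s=snap("scene")
fl=[]
for cc,n,(x0,y0,x1,y1) in ((c,"top",(295,238,335,276)),(s,"scene",(297,226,333,258))):
    sub=cv2.cvtColor(cc["pixels"],cv2.COLOR_BGR2HSV)[y0:y1,x0:x1]
    m=np.zeros(cc["pixels"].shape[:2],np.uint8); m[y0:y1,x0:x1]=(sub[...,1]<70)&(sub[...,2]>70)
    i,st,ce,l=max(comps(m),key=lambda q:q[1][4])
    cn=cv2.convexHull(max(cv2.findContours(l.astype(np.uint8),0,1)[0],key=len))
    e=cv2.fitEllipse(cn); fl.append(e[0]); print(n,"flange",st,e,onz(cc,*e[0],.0495))
print("tri",tri((c,s),fl))
# handle
hh=[]
for cc,n,(x0,y0,x1,y1) in ((c,"top",(440,265,475,300)),(s,"scene",(170,265,205,300))):
    hsv=cv2.cvtColor(cc["pixels"],cv2.COLOR_BGR2HSV);sub=hsv[y0:y1,x0:x1]
    m=np.zeros(hsv.shape[:2],np.uint8); m[y0:y1,x0:x1]=(sub[...,0]<20)&(sub[...,1]>140)&(sub[...,2]>90)
    i,st,ce,l=max(comps(m),key=lambda q:q[1][4]); hh.append(ce); print(n,"handle",st,ce, onz(cc,*ce,.108))
print("tri",tri((c,s),hh))
# eggs: hue masks
H={"blue":(105,130),"red":(0,8),"green":(50,90),"ochre":(12,28)}
for cc,n,(x0,y0,x1,y1) in ((c,"top",(155,230,248,320)),(s,"scene",(328,155,430,232))):
    hsv=cv2.cvtColor(cc["pixels"],cv2.COLOR_BGR2HSV);sub=hsv[y0:y1,x0:x1]
    m=np.zeros(hsv.shape[:2],np.uint8); m[y0:y1,x0:x1]=(sub[...,1]>110)
    m=cv2.morphologyEx(m,cv2.MORPH_OPEN,np.ones((3,3)))
    for i,st,ce,l in comps(m,80):
        cn=max(cv2.findContours(l.astype(np.uint8),0,1)[0],key=len);e=cv2.fitEllipse(cn)
        print(n,"egg hue",np.median(hsv[...,0][l]),st,np.round(e[0],1),np.round(e[1],1),[np.round(onz(cc,*e[0],z)[:2],4) for z in(.033,.04)])
E
python3 m1.py
```

```text
top flange [302 245  26  26 537] ((314.3530578613281, 257.6164855957031), (25.528696060180664, 26.7755069732666), 40.082305908203125) [0.51797742 0.01718563 0.0495    ]
scene flange [302 229  24  23 394] ((313.69622802734375, 240.79293823242188), (22.163267135620117, 23.641462326049805), 101.74806213378906) [0.5204221  0.01539237 0.0495    ]
tri [0.51834856 0.0171578  0.04605182]
top handle [448 274  15  13 144] [455.11805556 280.04166667] [ 0.46635488 -0.29668395  0.108     ]
scene handle [180 273  17  20 209] [187.98564593 282.08133971] [ 0.46592099 -0.29598268  0.108     ]
tri [ 0.46638163 -0.29629105  0.10881019]
top egg hue 20.0 [171 242  22  22 393] [181.4 252.5] [21.1 21.9] [array([0.5269, 0.3314]), array([0.5261, 0.3298])]
top egg hue 76.0 [208 247  20  20 322] [217.3 256. ] [19.3 19.7] [array([0.5198, 0.2464]), array([0.519 , 0.2453])]
top egg hue 13.0 [167 279  24  21 393] [178.4 289. ] [20.6 22.5] [array([0.4405, 0.3344]), array([0.4401, 0.3328])]
top egg hue 112.0 [206 283  19  19 285] [214.9 291.8] [18.  18.4] [array([0.4355, 0.2488]), array([0.4352, 0.2476])]
scene egg hue 12.0 [372 160  17  23 309] [380.1 171.4] [16.1 22.3] [array([0.4392, 0.3372]), array([0.444 , 0.3312])]
scene egg hue 113.0 [350 174  15  12 144] [357.  179.7] [11.4 14.2] [array([0.4205, 0.262 ]), array([0.4255, 0.2566])]
scene egg hue 18.0 [392 177  19  23 340] [401.  188.2] [17.4 22.8] [array([0.5257, 0.3332]), array([0.5298, 0.3272])]
scene egg hue 75.0 [370 191  16  15 180] [378.1 198.3] [14.  15.7] [array([0.5115, 0.2559]), array([0.5158, 0.2506])]
```

Run:
```python
from h import *
d=np.deg2rad
for nm,p,y0 in (("car",(.4663,-.2963,.15),10.4),("seat",(.5183,.0168,.2),55.3),("stop",(.5183,.0168,.2),-10.1)):
  for k in (-2,-1,0,1,2):
    y=y0+90*k; q=ik(np.array(p),R(d(y))); print(nm,y,None if q is None else np.round(q,2))
```

```text
car -169.6 [-0.67  0.49  1.62 -0.    1.03  2.29]
car -79.6 [-0.67  0.49  1.62 -0.    1.03  0.72]
car 10.4 [-0.67  0.49  1.62 -0.    1.03 -0.86]
car 100.4 [-0.67  0.49  1.62 -0.    1.03 -2.43]
car 190.4 [-0.67  0.49  1.62 -0.    1.03  2.29]
seat -124.7 [-0.08  0.38  1.65 -0.    1.11  2.09]
seat -34.7 [-0.08  0.38  1.65 -0.    1.11  0.52]
seat 55.3 [-0.08  0.38  1.65 -0.    1.11 -1.05]
seat 145.3 [-0.08  0.38  1.65 -0.    1.11 -2.62]
seat 235.3 [-0.08  0.38  1.65 -0.    1.11  2.09]
stop -190.1 [-0.08  0.38  1.65 -0.    1.11 -3.05]
stop -100.1 [-0.08  0.38  1.65 -0.    1.11  1.66]
stop -10.1 [-0.08  0.38  1.65 -0.    1.11  0.09]
stop 79.9 [-0.08  0.38  1.65 -0.    1.11 -1.48]
stop 169.9 [-0.08  0.38  1.65 -0.    1.11 -3.05]
```

Run:
```python
from h import *
d=np.deg2rad
C=np.array([.4663,-.2963]);Rg=R(d(10.4))
move_ptp(np.array([*C,.24]),Rg)
line_to(np.array([*C,.093]),velocity=.12,max_force=15)
grasp(60)
o=observe();print(o["opening"],o["position"],o["force"],o["ft_torque"])
line_to(np.array([*C,.233]),velocity=.12)
sleep(.3);o=observe();print(o["time"],o["opening"],o["position"],o["force"],o["ft_torque"])
c=snap("top","lift_t");s=snap("scene","lift_s")
```

```text
0.2929148841880063 [ 0.46620048 -0.29635376  0.09305476] [-2.78681037  0.06907069  1.63604967] [-0.00707841  0.05261352  0.01846849]
7.2083 0.2931257582318806 [ 0.46620987 -0.2962384   0.23270453] [ 1.07363056 -0.43248118 -4.35976593] [-0.06831035 -0.00873699 -0.02164341]
```

View pics/lift_s.png

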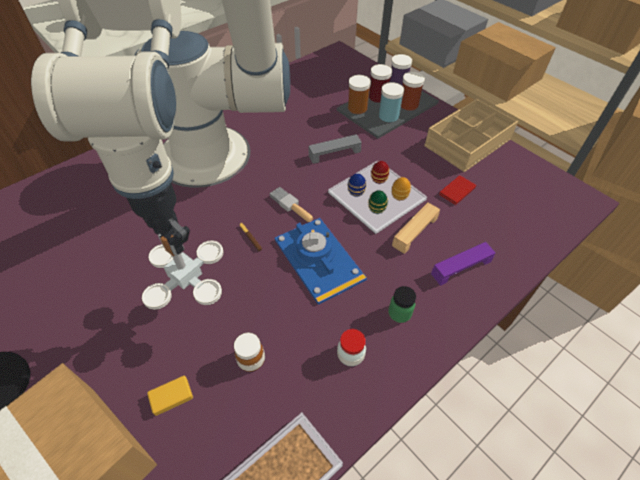

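View pics/lift_t.png

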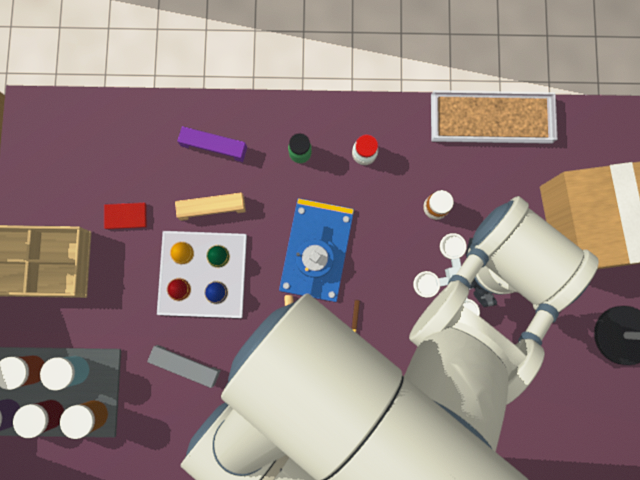

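The carousel is held level, and its weight reads 4.4 N. Next I'll carry it to the seat.

Run:
```python
from h import *
d=np.deg2rad
T=np.array([.5183,.0168])
move_ptp(np.array([*T,.233]),R(d(55.3)))
line_to(np.array([*T,.180]),velocity=.1)
sleep(.3);snap("scene","pre_s");snap("top","pre_t")
c=snap("scene");crop(c,250,150,400,300,5,"pre_sc")
o=observe();print(o["time"],o["position"],o["force"],o["ft_torque"])
```

```text
9.65 [0.51836844 0.01682394 0.18018656] [ 1.0383202  -0.67093688 -4.92533589] [ 0.03724237  0.02683899 -0.00552619]
```

View pics/pre_sc.png

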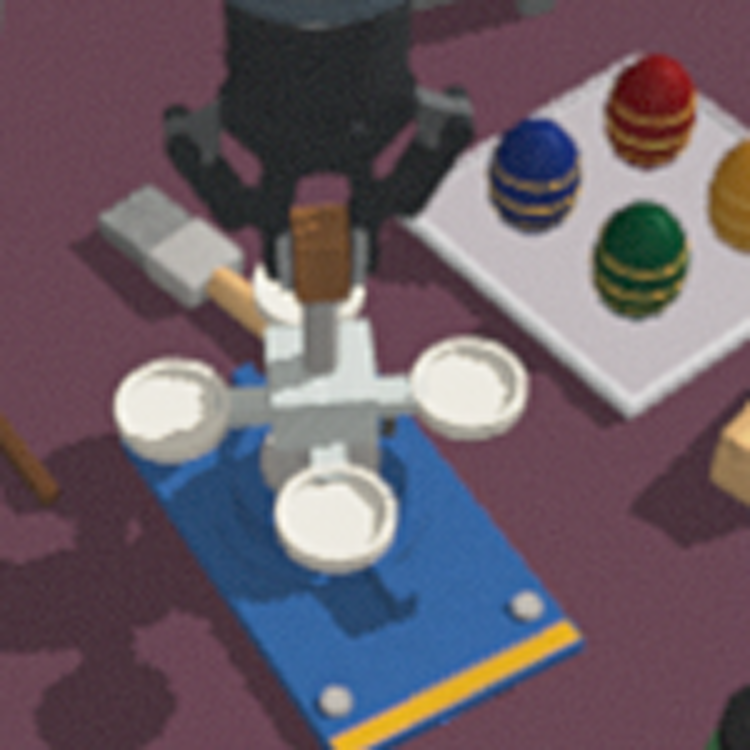

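View pics/pre_t.png

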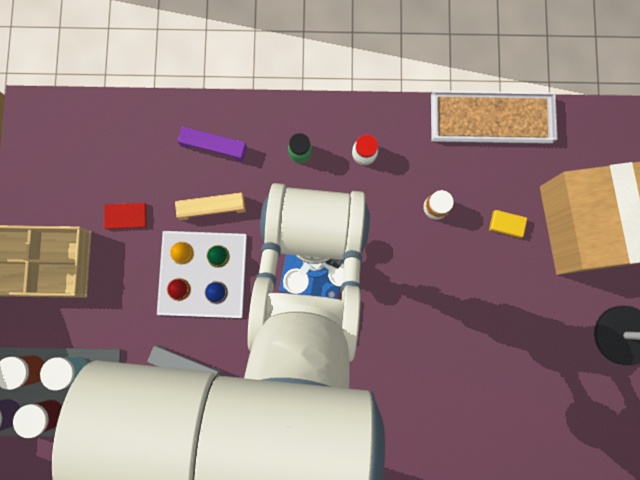

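The carousel is level over the stub, with its cups at crop (170,405), (470,385) and (335,517). I'll lower it with a force guard.

Run:
```python
from h import *
T=np.array([.5183,.0168])
r=line_to(np.array([*T,.1425]),velocity=.03,max_force=12)
o=observe();print(r,o["time"],o["position"],o["force"],o["ft_torque"])
```

```text
True 10.8333 [0.51820643 0.01676295 0.14297481] [-1.46965812 -0.64304462  7.68169365] [0.04308788 0.14298366 0.03494776]
```

Run:
```python
from h import *
T=np.array([.5183,.0168])
ungrasp();sleep(.3)
o=observe();print(o["time"],o["position"],o["force"])
line_to(np.array([*T,.26]),velocity=.2)
move_ptp(np.array([.45,.29,.26]),R(np.deg2rad(45)))
c=snap("scene");crop(c,250,180,370,300,5,"home_s");c=snap("top","home_t0")
crop(c,260,190,380,310,5,"home_t")
```

```text
11.75 [0.51747914 0.01684965 0.14213078] [-0.47650796  0.43060012  0.18548129]
```

View pics/home_s.png

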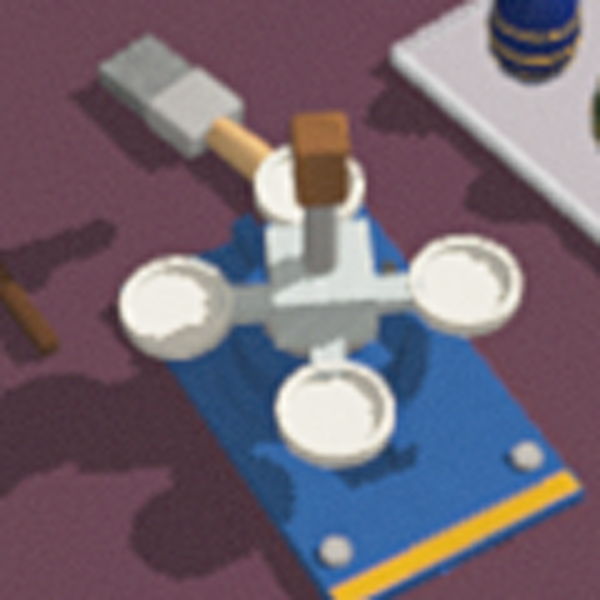

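View pics/home_t.png

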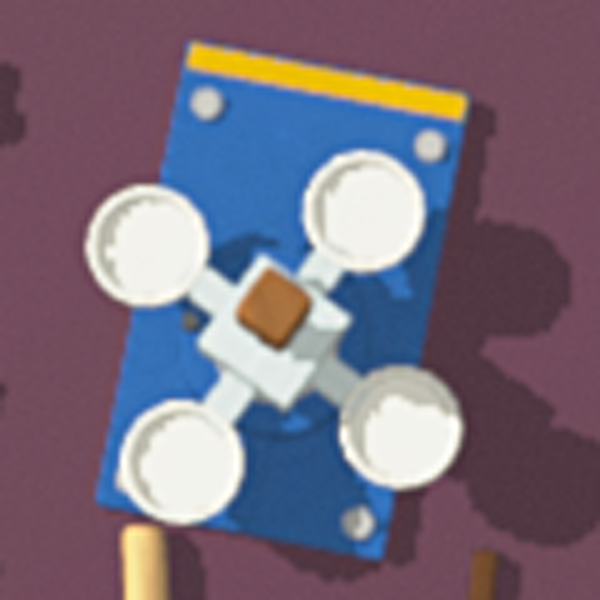

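```bash
cat > cups.py <<'E'
from h import *
def cups(c,exp):
    im=c["pixels"].astype(int)
    m=((im.min(2)>130)&((im.max(2)-im.min(2))<45)).astype(np.uint8)
    out=[]
    for p in exp:
        u,v=proj(c,[*p,.06]);w=np.zeros_like(m);cv2.circle(w,(int(round(u)),int(round(v))),14,1,-1)
        k=cv2.morphologyEx(m*w,cv2.MORPH_OPEN,np.ones((7,7),np.uint8))
        cs=comps(k,100)
        l=max(cs,key=lambda q:q[1][4])[3]
        cn=cv2.convexHull(max(cv2.findContours(l.astype(np.uint8),0,1)[0],key=len));e=cv2.fitEllipse(cn)
        out.append(onz(c,*e[0],.061)[:2]); print(np.round(e[0],1),np.round(e[1],1),np.round(out[-1],4),np.round(out[-1]-p,4))
    return np.array(out)
if __name__=="__main__":
    c=snap("top");T=np.array([.5183,.0168])
    a=np.deg2rad(55.3+90*np.arange(4));ex=T+.072*np.column_stack([np.cos(a),np.sin(a)])
    o=cups(c,ex);print(o.mean(0)); 
    for i in range(4):
        v=o[i]-o[(i+2)%4];print(np.rad2deg(np.arctan2(v[1],v[0])),np.linalg.norm(v))
E
python3 cups.py
```

```text
[289.5 239. ] [24.2 25.8] [0.5593 0.0757] [-0.     -0.0003]
[296.2 281.7] [24.2 26.2] [0.4602 0.058 ] [0.0011 0.0002]
[339.2 274.9] [23.7 25.5] [ 0.4776 -0.0408] [0.0003 0.0016]
[332.1 232.3] [23.8 25.1] [ 0.5767 -0.0233] [-0.0008  0.0009]
[0.51846545 0.01741527]
54.99448314916458 0.14225583450479348
145.1088392134055 0.14204546868526902
-125.00551685083542 0.14225583450479348
-34.89116078659451 0.14204546868526902
```

The carousel is home: its measured cup centre is (0.5185, 0.0174), within 1 mm of the seat, with yaw 55°. I'll start with the blue egg at top (215,292).

```bash
cat > egg.py <<'E'
from h import *
d=np.deg2rad
T=np.array([.5184,.0171]);YC=55.1
EGG={"blue":(.4354,.2483),"green":(.5195,.2459),"red":(.4402,.3337),"ochre":(.5266,.3308)}
def st(t):
    o=observe();print(t,round(o["time"],2),np.round(o["position"],4),"F",np.round(o["force"],1),"op",round(o["opening"],3))
def pick(n,yaw):
    p=np.array(EGG[n]);Rr=R(d(yaw))
    move_ptp(np.array([*p,.16]),Rr)
    r=line_to(np.array([*p,.010]),velocity=.12,max_force=10);st(f"down {r}")
    grasp(20);sleep(.2);st("grip")
    line_to(np.array([*p,.05]),velocity=.05);sleep(.2);st("lift")
    line_to(np.array([*p,.215]),velocity=.15)
def place(k,yaw):
    a=d(YC+90*k);q=T+.072*np.array([np.cos(a),np.sin(a)])
    move_ptp(np.array([*q,.215]),R(d(yaw)))
    line_to(np.array([*q,.085]),velocity=.1);sleep(.3)
    st("above")
    r=line_to(np.array([*q,.060]),velocity=.02,max_force=4);st(f"set {r}")
    ungrasp();sleep(.3);st("open")
    line_to(np.array([*q,.215]),velocity=.12)
E
python3 - <<'E'
from egg import *
pick("blue",41)
c=snap("scene");crop(c,300,100,440,240,4,"blue_up")
E
```

```text
down False 15.65 [0.4358 0.2485 0.0106] F [-0.1 -0.5  0.1] op 1.001
grip 16.25 [0.4355 0.2483 0.0105] F [-1.5 -2.1 10.4] op 0.621
lift 17.4 [0.4352 0.2482 0.0497] F [-0.6 -0.6 -0.9] op 0.615
```

View pics/blue_up.png

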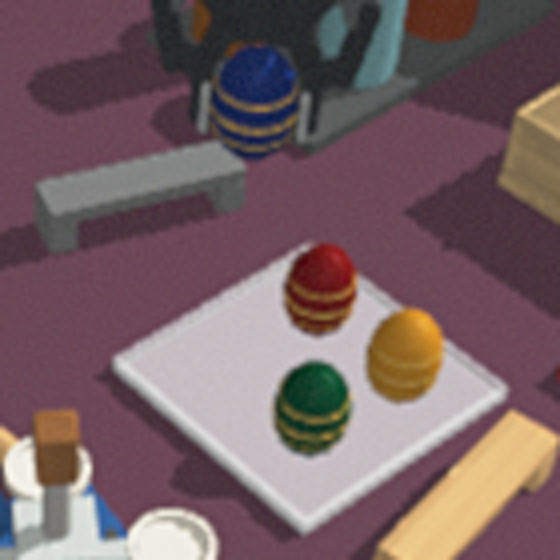

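The blue egg is held upright at crop (253,100). I'll place it now.

Run:
```python
from egg import *
place(1,55.1)
move_ptp(np.array([*EGG["green"],.2]),R(d(-49)))
c=snap("scene");crop(c,250,180,370,300,5,"b_s");c=snap("top");crop(c,260,190,380,310,5,"b_t")
```

```text
above 21.24 [0.4594 0.0583 0.0852] F [-0.7 -0.3 -1.2] op 0.615
set True 22.32 [0.4588 0.0584 0.0611] F [-0.4  1.6  3.4] op 0.62
open 23.06 [0.4588 0.0583 0.0611] F [0.3 0.6 0.2] op 0.999
```

View pics/b_s.png

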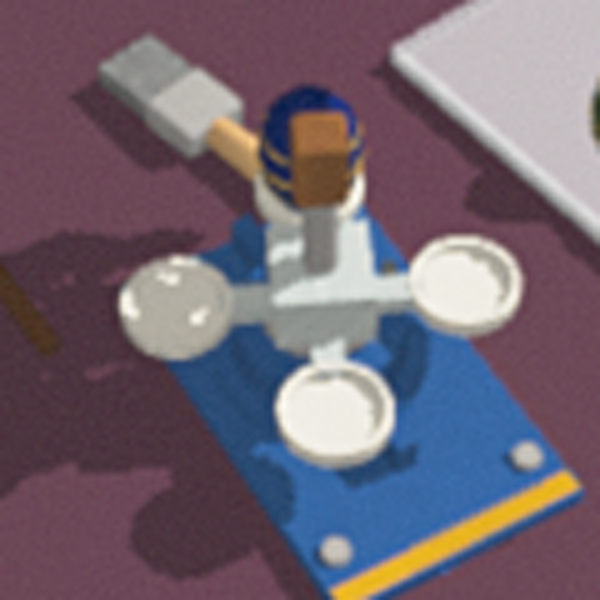

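View pics/b_t.png

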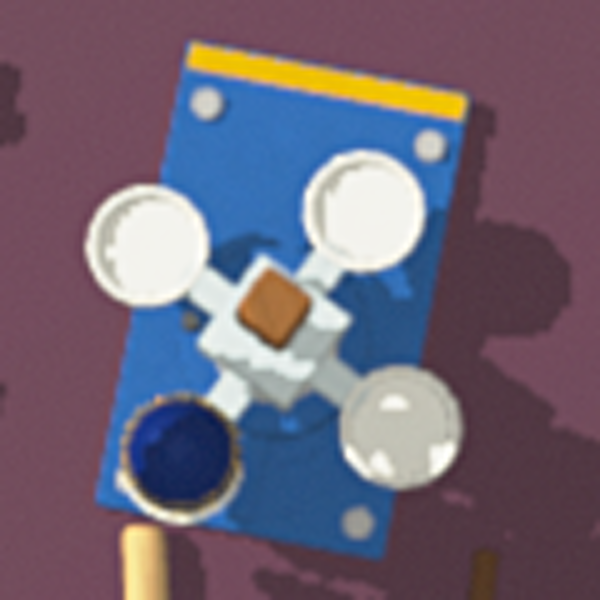

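```bash
cat >> egg.py <<'E'
def eggchk(c,ks,ang=None):
    hsv=cv2.cvtColor(c["pixels"],cv2.COLOR_BGR2HSV)
    for k in ks:
        a=d((YC if ang is None else ang)+90*k);q=T+.072*np.array([np.cos(a),np.sin(a)]);u,v=proj(c,[*q,.09])
        w=np.zeros(hsv.shape[:2],np.uint8);cv2.circle(w,(int(round(u)),int(round(v))),16,1,-1)
        m=((hsv[...,1]>110)&(hsv[...,2]>25)).astype(np.uint8)*w
        im=c["pixels"].astype(int)
        plate=(hsv[...,0]>100)&(hsv[...,0]<116)&(im[...,1]>60); m[plate]=0
        bench=(im[...,2]>60)&(hsv[...,0]>140)&(hsv[...,0]<172);m[bench]=0
        m=cv2.morphologyEx(m,cv2.MORPH_OPEN,np.ones((5,5),np.uint8))
        l=max(comps(m,50),key=lambda z:z[1][4])[3]
        e=cv2.fitEllipse(cv2.convexHull(max(cv2.findContours(l.astype(np.uint8),0,1)[0],key=len)))
        print("cup",k,np.round(e[0],1),np.round(e[1],1),"off mm",np.round((onz(c,*e[0],.09)[:2]-q)*1e3,1))
E
python3 - <<'E'
from egg import *
eggchk(snap("top"),[1])
pick("green",-49)
place(0,-34.9)
pick("red",41)
c=snap("top");crop(c,260,190,380,310,5,"g_t");c=snap("scene","g_s")
E
```

```text
cup 1 [295.5 280. ] [19.2 19.6] off mm [2.7 0.4]
down False 28.27 [0.5199 0.2461 0.0106] F [-0.2  0.8 -0.1] op 0.997
grip 28.87 [0.5198 0.246  0.0106] F [-0.5 -1.2  7.6] op 0.617
lift 30.02 [0.5193 0.2458 0.0497] F [-0.2  0.3 -0.8] op 0.618
above 33.75 [0.5597 0.0761 0.0852] F [-0.9  0.1 -0.4] op 0.613
set True 34.83 [0.5597 0.0763 0.0612] F [1.4 1.7 3.6] op 0.615
open 35.57 [0.5592 0.0762 0.061 ] F [ 0.2 -0.4  1.1] op 1.004
down False 39.52 [0.4405 0.3339 0.0106] F [ 0.5  0.5 -0.3] op 1.004
grip 40.12 [0.4403 0.3338 0.0106] F [-0.9 -0.3  7.7] op 0.62
lift 41.27 [0.4401 0.3336 0.0497] F [-0.5  0.2 -1. ] op 0.619
```

View pics/g_t.png

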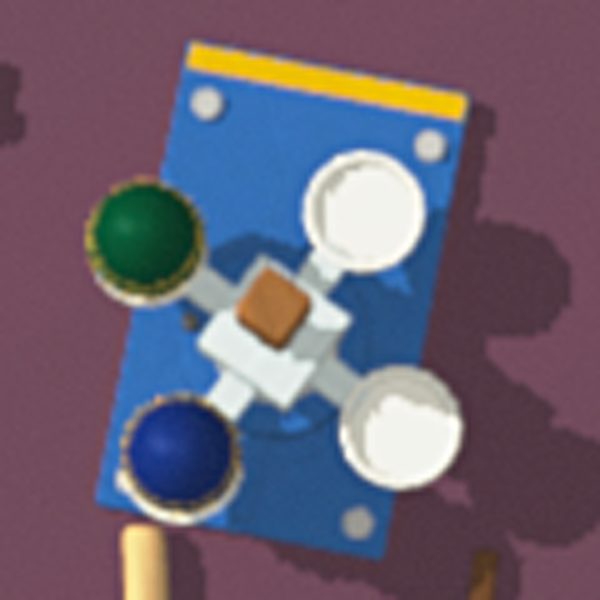

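View pics/g_s.png

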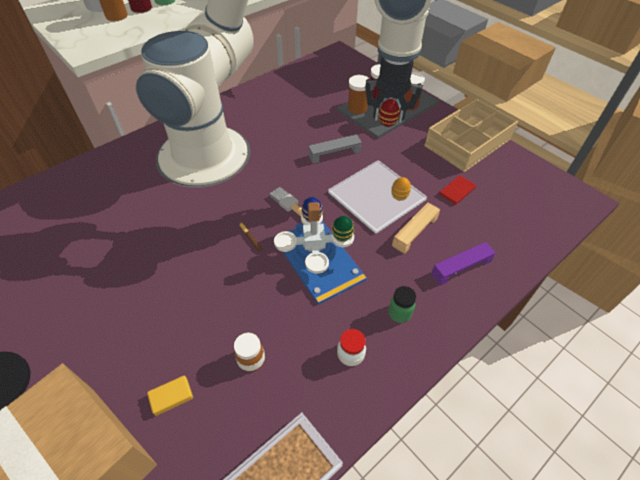

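Blue and green stand centred in their cups and red is held at scene (390,112). Red goes to cup k=3, which matches the jaw direction, and ochre to k=2.

Run:
```python
from egg import *
place(3,55.1)
pick("ochre",-49)
eggchk(snap("top"),[0,1,3])
place(2,-34.9)
move_ptp(np.array([.42,.3,.26]),R(d(-35)))
c=snap("top","all_t0");crop(c,150,190,380,310,3.4,"all_t");eggchk(c,[0,1,2,3])
c=snap("scene");crop(c,250,160,450,300,4,"all_s")
```

```text
above 45.79 [ 0.5775 -0.0241  0.0852] F [ 0.4  1.3 -1.1] op 0.615
set True 46.84 [ 0.5777 -0.0243  0.0618] F [0.8 0.1 5.3] op 0.618
open 47.58 [ 0.577  -0.0241  0.0615] F [-0.2  1.   0.5] op 0.998
down False 52.57 [0.527  0.331  0.0107] F [ 0.1 -0.3 -0.2] op 0.998
grip 53.17 [0.5268 0.3309 0.0106] F [-1.2 -0.4  6.6] op 0.616
lift 54.32 [0.5264 0.3307 0.0497] F [-0.1  0.7 -1.5] op 0.613
cup 0 [288.2 237.2] [20.5 23. ] off mm [-0.5  1.2]
cup 1 [295.7 280. ] [19.3 19.4] off mm [2.6 0.2]
cup 3 [332.6 229.6] [21.9 22.4] off mm [0.9 0.7]
above 58.77 [ 0.4773 -0.042   0.0852] F [-0.3 -0.3 -0.5] op 0.617
set True 59.81 [ 0.477  -0.0421  0.062 ] F [ 0.  -2.1  6.8] op 0.612
open 60.54 [ 0.4767 -0.0419  0.0618] F [-0.  -0.5 -0.3] op 1.002
cup 0 [288.2 237.2] [20.3 23. ] off mm [-0.5  1.3]
cup 1 [296.1 280.1] [17.9 19.8] off mm [ 2.3 -0.8]
cup 2 [340.8 274.4] [22.9 24. ] off mm [-0.9 -1.2]
cup 3 [332.6 229.6] [21.9 22.4] off mm [0.9 0.7]
```

View pics/all_t.png

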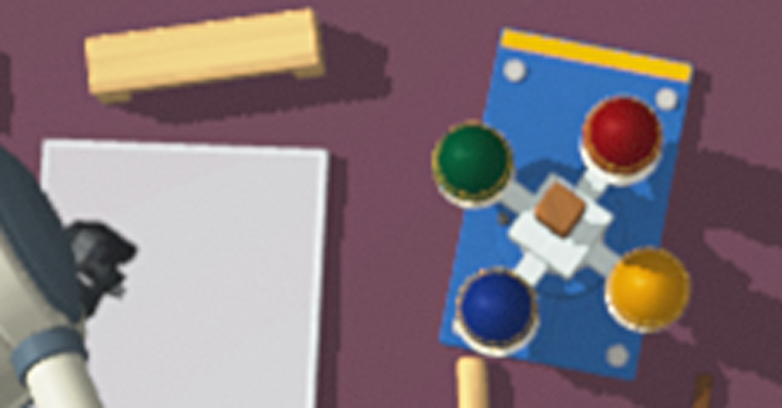

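View pics/all_s.png

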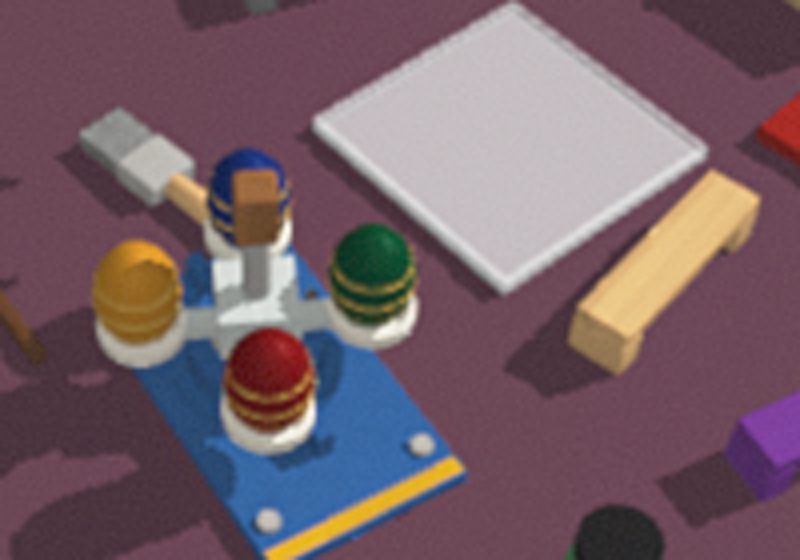

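All four eggs stand upright in their cups, within about 3 mm of centre. Next I'll turn the carousel by its handle, roughly 64° clockwise in small steps.

Run:
```python
from egg import *
move_ptp(np.array([*T,.27]),R(d(55.1)))
r=line_to(np.array([*T,.146]),velocity=.1,max_force=10);st(f"down {r}")
grasp(30);sleep(.2);st("grip")
j=np.array(observe()["joints"])
for i in range(1,12):
    q=j.copy();q[5]+=1.11*i/11;set_joints(q)
    o=observe()
    if abs(o["ft_torque"][2])>1.5: print("torque",i,o["ft_torque"]);break
sleep(.3);st("turned");o=observe();print(o["ft_torque"],o["joints"][5]-j[5],np.rad2deg(np.arctan2(o["tcp_rot"][1][1],o["tcp_rot"][0][1])))
c=snap("scene");crop(c,230,160,400,300,4.5,"turn_s")
```

```text
down False 66.72 [0.5188 0.0171 0.1465] F [-0.1  0.6 -0.5] op 0.998
grip 67.49 [0.5184 0.017  0.1461] F [-1.9 -2.1  5.1] op 0.303
turned 70.54 [0.5184 0.0169 0.1462] F [ 3.9 -2.8 -1.1] op 0.302
[-0.71280213 -1.12417868  0.10651371] 1.1058798763218343 -8.258741633517197
```

View pics/turn_s.png

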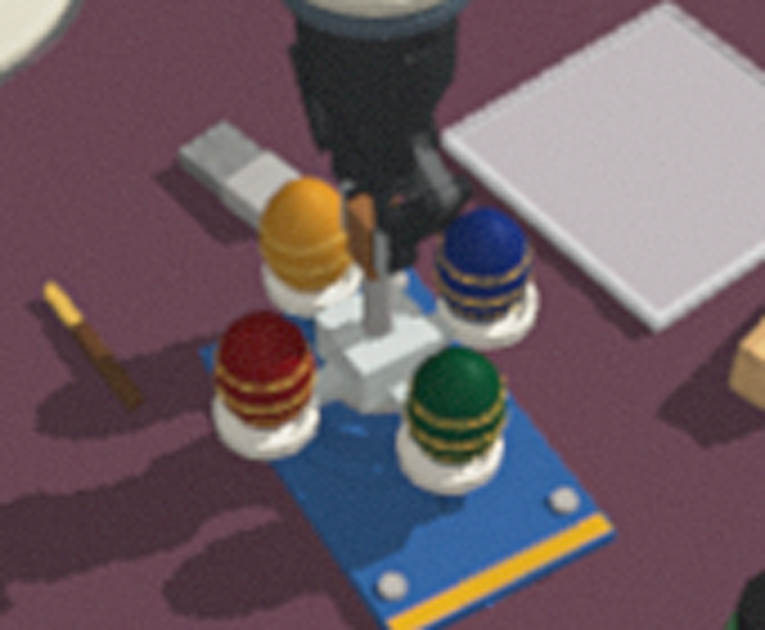

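The bore has a few degrees of play on the stub, so the drive may lag the carousel. I'll keep turning in small steps until the stop shows up in the torque.

Run:
```python
from egg import *
j=np.array(observe()["joints"])
for i in range(1,11):
    q=j.copy();q[5]+=.015*i;set_joints(q);sleep(.1)
    o=observe();print(i,round(float(o["joints"][5]),3),np.round(o["ft_torque"],2),np.round(o["force"],1))
    if abs(o["ft_torque"][2])>.6: break
st("end");o=observe();print(np.rad2deg(np.arctan2(o["tcp_rot"][1][1],o["tcp_rot"][0][1])))
```

```text
1 0.076 [-0.69 -1.04  0.05] [ 4.4 -3.4 -1.7]
2 0.092 [-0.67 -1.09 -0.11] [ 2.7 -2.8 -1.3]
3 0.107 [-0.69 -1.03 -0.07] [ 4.  -2.8 -0.9]
4 0.122 [-0.67 -1.07 -0.05] [ 3.4 -3.2 -1.2]
5 0.137 [-0.71 -1.06 -0.05] [ 4.5 -3.2 -1.6]
6 0.152 [-0.71 -1.09 -0.03] [ 3.7 -3.2 -1.7]
7 0.167 [-0.73 -1.1  -0.08] [ 4.6 -3.8 -1.3]
8 0.182 [-0.75 -1.08  0.04] [ 4.3 -4.1 -2.5]
9 0.197 [-0.9  -1.17  0.14] [ 4.7 -3.3 -2.5]
10 0.212 [-1.02 -1.25  0.19] [ 5.1 -5.6 -3. ]
end 74.09 [0.5186 0.0167 0.1462] F [ 5.1 -5.6 -3. ] op 0.298
-16.83181760987041
```

Run:
```python
from egg import *
j=np.array(observe()["joints"])
for i in range(1,5):
    q=j.copy();q[5]+=.01*i;set_joints(q);sleep(.15)
    o=observe();print(i,round(float(o["joints"][5]),3),np.round(o["ft_torque"],2),np.round(o["force"],1))
    if abs(o["ft_torque"][2])>.45: break
ungrasp();sleep(.3);st("open")
line_to(np.array([*T,.28]),velocity=.1)
move_ptp(np.array([.42,.3,.28]),R(d(-10)))
c=snap("top","t1");crop(c,150,180,380,310,3.4,"fin_t")
c=snap("scene");crop(c,230,160,450,310,3.6,"fin_s")
```

```text
1 0.221 [-0.92 -1.13  0.16] [ 4.4 -4.8 -3.3]
2 0.231 [-0.94 -1.17  0.38] [ 3.9 -4.1 -2.7]
3 0.241 [-0.86 -0.99  0.57] [ 4.9 -4.4 -1. ]
open 76.2 [0.5186 0.0167 0.1462] F [ 0.3 -0.8  0.2] op 1.0
```

View pics/fin_t.png

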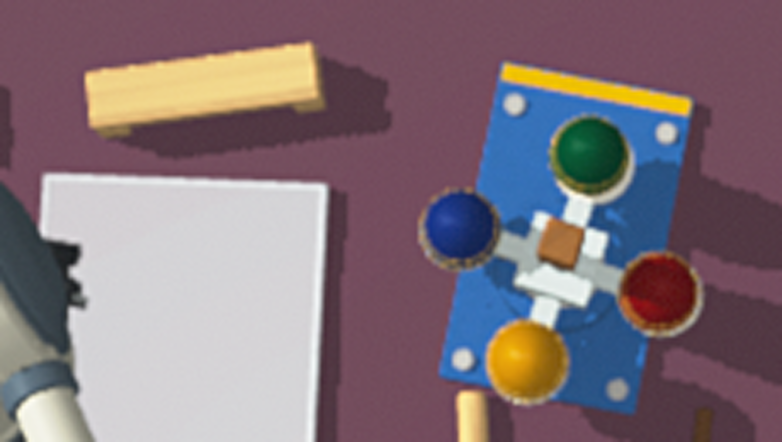

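View pics/fin_s.png

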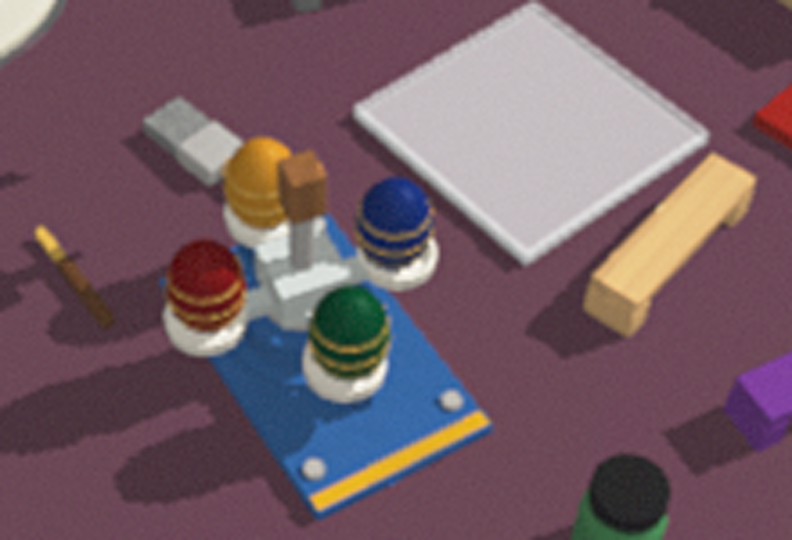

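```bash
cat > rest.py <<'E'
from egg import *
def rest(c,box,z):
    x0,y0,x1,y1=box;hsv=cv2.cvtColor(c["pixels"],cv2.COLOR_BGR2HSV)
    w=np.zeros(hsv.shape[:2],np.uint8);w[y0:y1,x0:x1]=1
    m=((hsv[...,0]>10)&(hsv[...,0]<30)&(hsv[...,1]>60)&(hsv[...,1]<150)&(hsv[...,2]>195)).astype(np.uint8)*w
    l=max(comps(m,50),key=lambda q:q[1][4])[3]
    P=np.argwhere(l)[:,::-1]
    W=np.array([onz(c,u,v,z)[:2] for u,v in P],np.float32)
    r=cv2.minAreaRect(W*1000);b=cv2.boxPoints(r);print("rest",np.array(r[0]).round(1),np.round(r[1],1),round(r[2],2),"centroid",W.mean(0))
    # long dir via PCA
    e=np.linalg.svd(W-W.mean(0),full_matrices=False)[2][0];print("long-axis yaw",np.rad2deg(np.arctan2(e[1],e[0]))%180)
if __name__=="__main__":
    c=snap("top");s=snap("scene")
    rest(c,(165,185,255,225),.04);rest(s,(385,195,445,255),.04)
    eggchk(c,range(4),-16.2)
    x=np.array([np.cos(d(-10)),np.sin(d(-10))]);y=np.array([-x[1],x[0]])
    for u,v in ((456,0),):pass
E
python3 rest.py
```

```text
rest [641.9 270.3] [ 39.7 159.7] 8.54 centroid [0.64188135 0.27037814]
long-axis yaw 98.561874
rest [647.4 263.2] [ 43.3 167.2] 9.35 centroid [0.6460301 0.264485 ]
long-axis yaw 99.39687
cup 0 [323.  225.1] [20.6 21.6] off mm [0.7 1.7]
cup 1 [285.4 245.9] [17.8 19.4] off mm [ 0.5 -2.8]
cup 2 [304.4 285.7] [22.6 23.3] off mm [0.1 1.3]
cup 3 [343.4 265.4] [22.1 23.1] off mm [-1.5  3.2]
```

Run:
```python
from rest import *
c=snap("top");s=snap("scene")
for cc,z,(x0,y0,x1,y1) in ((c,.012,(290,195,360,218)),(s,.012,(310,268,370,305))):
    hsv=cv2.cvtColor(cc["pixels"],cv2.COLOR_BGR2HSV);m=np.zeros(hsv.shape[:2],np.uint8)
    sub=hsv[y0:y1,x0:x1];m[y0:y1,x0:x1]=(sub[...,1]>150)&(sub[...,0]>15)&(sub[...,0]<32)
    P=np.argwhere(m)[:,::-1];W=np.array([onz(cc,u,v,z)[:2] for u,v in P]);e=np.linalg.svd(W-W.mean(0),full_matrices=False)[2][0]
    print(len(P),W.mean(0),np.rad2deg(np.arctan2(e[1],e[0]))%180-90, (W.mean(0)-T)@[np.cos(d(-10.1)),np.sin(d(-10.1))],(W.mean(0)-T)@[np.sin(d(10.1)),np.cos(d(10.1))])
# pick rest
yr=98.6;L=np.array([np.cos(d(yr)),np.sin(d(yr))]);p=np.array([.6419,.2704])+.035*L
for y in (8.6,-10.1):
    for q in ((*p,.2),(.68,.02,.15)):
        print(y,ik(np.array(q),R(d(y))))
crop(c,165,120,255,225,6,"rest_t")
```

```text
218 [ 0.64881674 -0.00649994] -10.105337102088498 0.13253433687249158 -0.00036346364588914123
187 [ 0.64956709 -0.00897049] -10.15812307132505 0.13370631236659156 -0.002664139002140037
8.6 [ 3.62237052e-01  6.37396880e-01  1.15904991e+00 -4.44089210e-16
  1.34514586e+00  2.12138736e-01]
8.6 [-5.83183465e-02  6.48382528e-01  1.28628455e+00 -4.44089210e-16
  1.20692557e+00 -2.08416662e-01]
-10.1 [ 3.62237052e-01  6.37396880e-01  1.15904991e+00 -4.44089210e-16
  1.34514586e+00  5.38515306e-01]
-10.1 [-5.83183465e-02  6.48382528e-01  1.28628455e+00 -4.44089210e-16
  1.20692557e+00  1.17959908e-01]
```

View pics/rest_t.png

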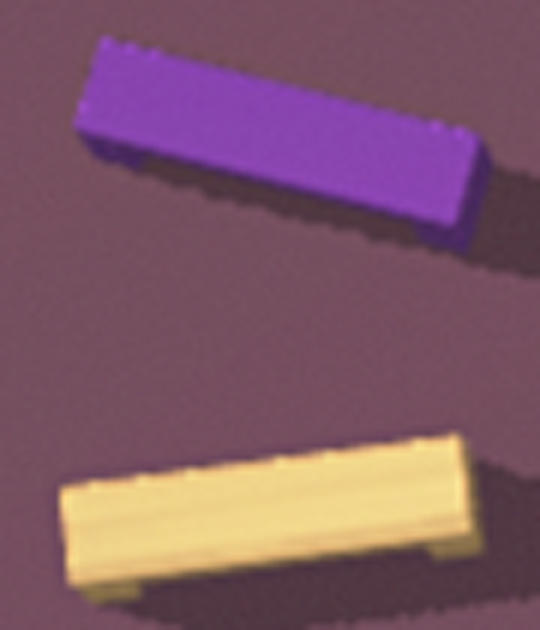

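Three bridge-shaped pieces are on the bench in the top view: pale wood at (210,206), purple at (212,143) and grey at (183,366). The pale wooden one fits the description, and it measures 160 x 40 mm. The crop confirms it, so I'll pick that one.

Run:
```python
from rest import *
yr=98.6;L=np.array([np.cos(d(yr)),np.sin(d(yr))]);p=np.array([.6419,.2704])+.035*L
move_ptp(np.array([*p,.2]),R(d(8.6)))
r=line_to(np.array([*p,.016]),velocity=.12,max_force=8);st(f"down {r}")
if not r:
    grasp(40);sleep(.2);st("grip")
    line_to(np.array([*p,.10]),velocity=.1);sleep(.2);st("lift")
    o=observe();print(o["ft_torque"])
    c=snap("scene");crop(c,330,100,490,260,4,"rest_up")
```

```text
down False 81.74 [0.6371 0.3052 0.0167] F [-0.3 -0.1  0.9] op 1.002
grip 82.43 [0.6367 0.305  0.0164] F [-1.3 -0.1  5.7] op 0.461
lift 83.62 [0.6364 0.3049 0.0993] F [-0.4  0.3 -3.9] op 0.459
[ 0.10312733 -0.00739897  0.01661705]
```

View pics/rest_up.png

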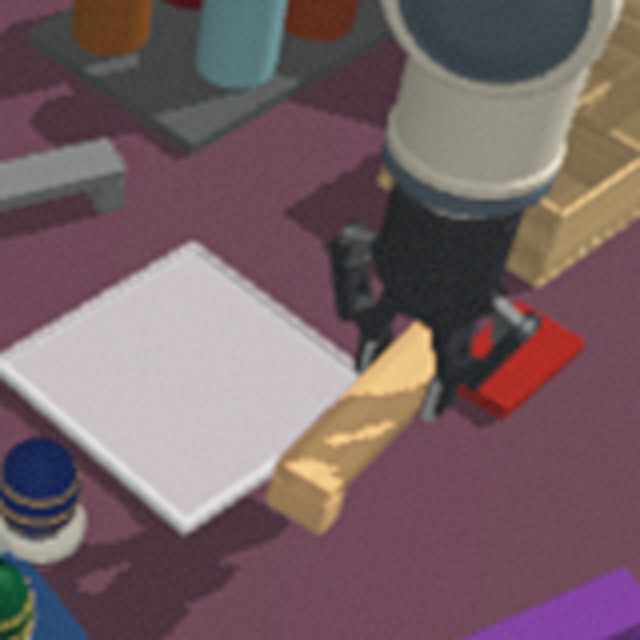

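Run:
```python
from rest import *
c=snap("top")
hsv=cv2.cvtColor(c["pixels"],cv2.COLOR_BGR2HSV);im=c["pixels"]
m=np.zeros(hsv.shape[:2],np.uint8);m[128:152,285:315]=(im.max(2)[128:152,285:315]<60)
for i,s_,ce,l in comps(m,30): print("lid",s_,ce,onz(c,*ce,.08)[:2])
o=observe();p=np.array(o["position"])
a=d(-10.1);X=np.array([np.cos(a),np.sin(a)]);Y=np.array([-X[1],X[0]])
W=lambda x,y:T+x*X+y*Y
line_to(np.array([*p[:2],.21]),velocity=.15)
move_ptp(np.array([*W(.175,.035),.21]),R(a))
line_to(np.array([*W(.175,.035),.05]),velocity=.1)
sleep(.3);st("above")
c=snap("scene");crop(c,230,160,430,320,3.7,"rest_pre")
```

```text
lid [290 134  20  18 301] [299.27242525 143.04983389] [0.7839576  0.05694939]
above 87.78 [0.6969 0.0209 0.0502] F [ 0.7  0.4 -2.2] op 0.457
```

View pics/rest_pre.png

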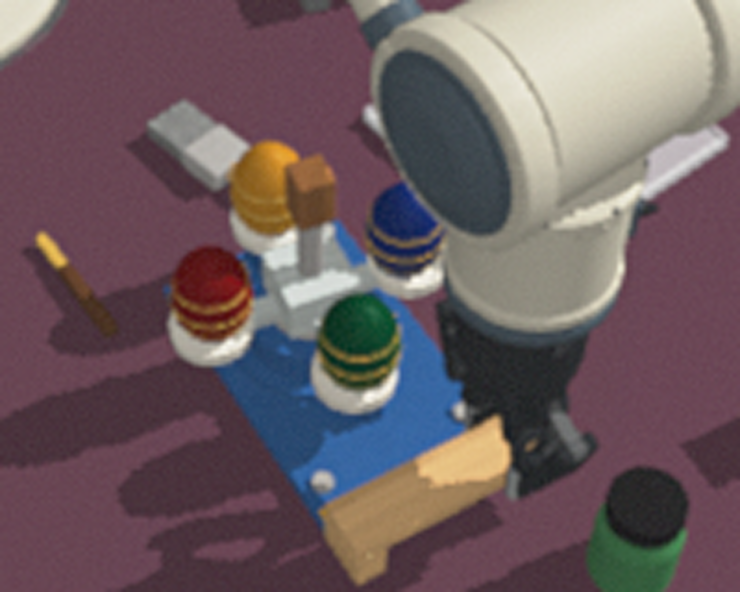

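Run:
```python
from rest import *
a=d(-10.1);X=np.array([np.cos(a),np.sin(a)]);Y=np.array([-X[1],X[0]])
W=lambda x,y:T+x*X+y*Y
r=line_to(np.array([*W(.175,.035),.0172]),velocity=.04,max_force=5);st(f"down {r}")
z=observe()["position"][2]
r=line_to(np.array([*W(.1575,.035),z]),velocity=.015,max_force=5);st(f"push {r}")
p=np.array(observe()["position"]);print("turner xy",(p[:2]-T)@X,(p[:2]-T)@Y)
line_to(np.array([*p[:2],.0158]),velocity=.01,max_force=4);st("seat")
ungrasp();sleep(.3);st("open")
p=np.array(observe()["position"])
line_to(np.array([*p[:2],.2]),velocity=.1)
move_ptp(np.array([.42,.3,.28]),R(d(-10)))
c=snap("top","r1");crop(c,260,170,380,310,4,"r_t")
s=snap("scene");crop(s,230,160,400,320,3.7,"r_s")
rest(c,(270,180,370,212),.04)
```

```text
down False 88.79 [0.697  0.0208 0.0174] F [-0.1  0.2 -3. ] op 0.459
push True 89.71 [0.6825 0.0235 0.0172] F [ 3.9 -0.7 -0.3] op 0.46
turner xy 0.1604391716552032 0.03503890634049117
seat 89.92 [0.6827 0.0234 0.0163] F [-1.   0.3  7.7] op 0.463
open 90.74 [0.6825 0.0235 0.0159] F [0.4 0.8 0. ] op 1.002
rest [676.4 -10.9] [159.6  40. ] 79.88 centroid [ 0.6761112  -0.01128308]
long-axis yaw 79.959724
```

View pics/r_t.png

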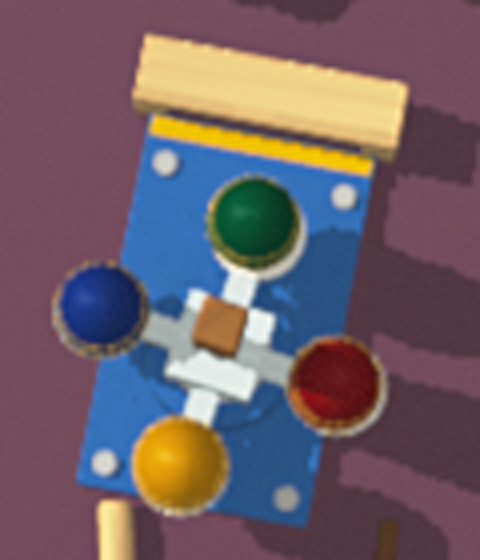

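View pics/r_s.png

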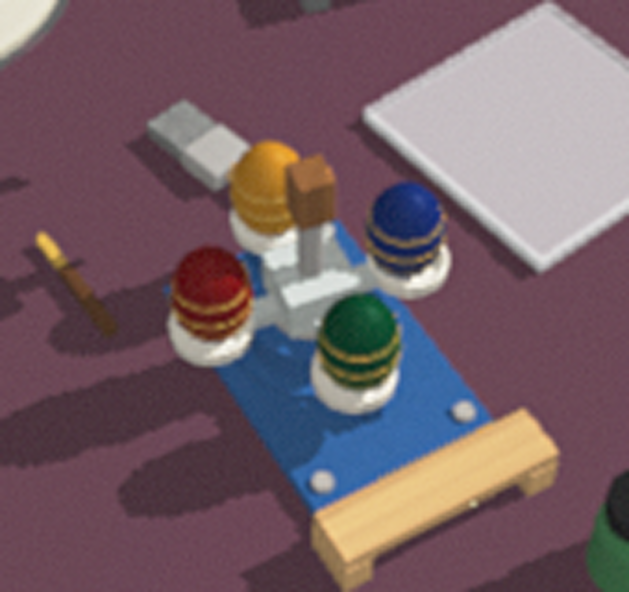

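Run:
```python
from rest import *
c=snap("top");s=snap("scene")
hsv=cv2.cvtColor(c["pixels"],cv2.COLOR_BGR2HSV)
u,v=proj(c,[*T,.178]);m=np.zeros(hsv.shape[:2],np.uint8);x0,y0=int(u)-10,int(v)-10
sub=hsv[y0:y0+20,x0:x0+20];m[y0:y0+20,x0:x0+20]=(sub[...,0]<20)&(sub[...,1]>130)&(sub[...,2]>60)
P=np.argwhere(m)[:,::-1];W=np.array([onz(c,*q,.178)[:2] for q in P],np.float32)*1000
print(len(P),cv2.minAreaRect(W),T)
cu=cv2.resize(c["pixels"][y0-8:y0+32,x0-8:x0+32],None,fx=14,fy=14,interpolation=cv2.INTER_CUBIC);cv2.imwrite("pics/hub.png",cu)
print(x0-8,y0-8)
sleep(15);c=snap("top","last");rest(c,(270,180,370,212),.04);eggchk(c,range(4),-16.2);print(observe()["time"])
```

```text
126 ((516.7591552734375, 16.968090057373047), (22.75935173034668, 25.003833770751953), 72.7046127319336) [0.5184 0.0171]
296 232
rest [676.4 -10.9] [159.6  40. ] 79.88 centroid [ 0.67612106 -0.01123082]
long-axis yaw 79.95894
cup 0 [322.4 224.3] [18.4 21.1] off mm [2.6 3.1]
cup 1 [285.4 245.9] [17.8 19.4] off mm [ 0.5 -2.8]
cup 2 [304.4 285.7] [22.6 23.3] off mm [0.1 1.3]
cup 3 [343.4 265.4] [22.1 23.1] off mm [-1.5  3.2]
109.4333
```

View pics/hub.png

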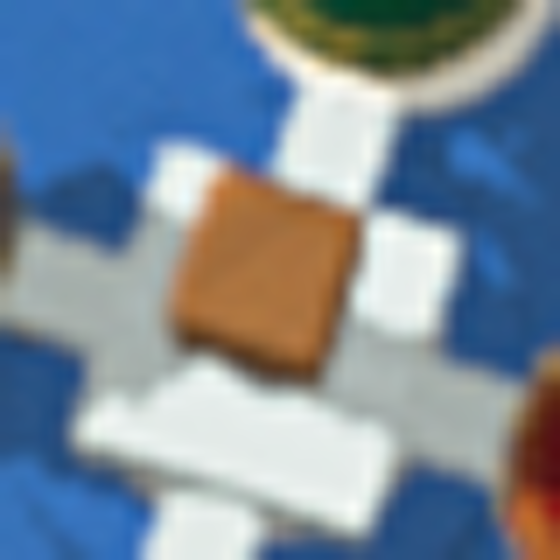

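View pics/last.png

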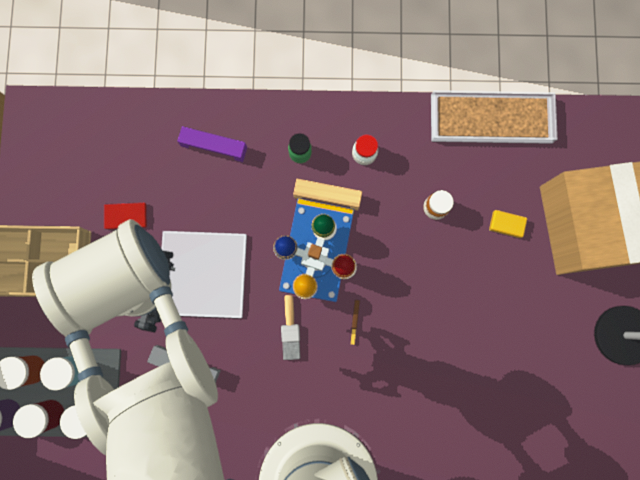

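```bash
python3 -c "
from station import *
finish_job();print(observe()['time'])"
```

```text
the job is handed in; nothing more can be done
the job is handed in; nothing more can be done
```

The job is handed in: the carousel is home, all four eggs are in cups, the carousel is at the stop and the hand rest is in place. The last state before hand-in was at 109 s of the 210 s allowed.

- **Carousel:** It was lowered to within about 1 mm of the expected seat height. Its cup centre measured about 0.6 mm from the drive axis.
- **Eggs:** Green, blue, ochre and red stand upright and released, each 1 to 4 mm from its cup centre. They were gripped at 20 N a pad and set down with a stop at about 4 N of contact force.
- **Turn:** I turned the carousel clockwise until the torque rose to about 0.6 N m against the stop. The drive's friction is only 0.08 N m.
- **Hand rest:** The pale wooden rest sits against the striped edge at turner x ≈ 0.160 m. It is centred within 1 mm and parallel within about 0.2°.
- **Rest of the bench:** The last picture showed the other items where they were. I checked this by eye, not by measurement. The arm ended clear of everything.

**Checks that disagreed:**
- **Carousel angle:** The handle and hub measured about 7 to 7.5° past the stub's direction. The bore's play should allow only about 6°, and the limit is 8.6°. I took this as image error and left the carousel alone.
- **Green egg:** Its offset read 2 mm in one picture and 4 mm in a later one, both within the 9 mm limit.
- **Drive angle:** I could not read it directly, so "at the stop" rests on the torque.

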